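Sweep the silver offcuts off the soldering board

TASK

Clear the soldering board: with your fingertips, sweep the four flat-lying silver offcuts (two bits of bar, a disc and an L) along the board and over its edge into the scrap tray that stands against it. Push them only, do not pick any of them up, and leave the jar and the upright ring standing where they are on the board, along with everything else on the bench.

Things in the scene. Friction and masses are not known exactly. Their poses are not given: they have to be found in the camera images.
- board: Fixed matt black soldering board (charcoal slab), a flat slab 260 (own x) by 240 (own y) by 40 mm high, no rim. Origin at the centre of its underside on the bench (z = 0), so its top is at z = 0.040. Turned up to 0.2 rad from the world axes; the tray stands along its +y edge or its -y edge (120 mm from its centre), the file rest along the other.
- tray: Fixed dark wooden open-topped scrap tray, 260 (own x) by 110 (own y) by 34 mm high, 4 mm walls, floor 5 mm thick or less. Same yaw as the board, long side along the board's edge with a 2 mm gap; its rim is 6 mm lower than the board's top, so what is pushed over that edge drops in. Origin at the centre of its underside.
- file_rest: Fixed wooden block with four files lying on it, 260 by 110 mm, 34 mm high over the files (lower than the board's top), along the board's other edge, 2 mm gap. Not part of the job. Origin at the centre of its underside.
- bar_long: Silver offcut: bar 36 (own x) by 10 by 10 mm high, about 38 g. Lies flat on the board, any yaw; origin at the centre of its underside.
- bar_short: Silver offcut: bar 20 (own x) by 12 by 10 mm high, about 25 g. Lies flat on the board, any yaw; origin at the centre of its underside.
- disc: Silver offcut: round disc 28 mm across, 8 mm thick, about 52 g. Lies flat on the board, any yaw; origin at the centre of its underside.
- angle: Silver offcut: L shape 8 mm thick, legs 10 mm wide; one leg spans own x -14 to 14, y -10 to 0, the other x -14 to -4, y 0 to 14 mm; about 35 g. Lies flat on the board, any yaw; origin on its underside at 0, 0 of those.
- flux_jar: Amber glass jar with a white cap, 34 mm across, 42 mm high, standing loose on the board near the middle line between the two rows of offcuts. Leave alone. Origin at the centre of its underside.
- bezel: Silver tube ring standing upright, loose, 28 mm across, 24 mm high, on the board near the middle line between the two rows of offcuts. Leave alone. Origin at the centre of its underside.
- tin: Loose aluminium open tin, about 90 mm across, 32 mm high, on the bench to the left. Leave alone. Origin under its centre.
- tin_band: Loose aluminium ring, 90 mm across, 12 mm high, on the bench to the left. Leave alone. Origin under its centre.
- hammer: Loose hammer, 240 mm long, lying along its own x on the bench to the right. Leave alone.

How it is judged:
By the outcome, as a careful person would: the job done as asked, in the order asked, and still so for the second after the job is handed in, with the robot touching nothing.
It also fails if it takes over 61 s, if anything falls off the work surface, if the arm or the gripper's body presses on something with over 40 N, if the wrist force passes 120 N, or if a joint passes its speed limit or range.

ROBOT

A 6-joint arm with a two-finger parallel gripper is mounted at the origin on the work surface. World frame = base frame: x ahead of the robot, y to its left, z up, the work surface at z = 0. Lengths are in mm, angles in rad, forces in N, time in s.
With the tool pointing down it reaches from about 350 to 875 mm from the base axis. Payload 4.2 kg.
Tool frame: the origin (TCP) lies midway between the tips of the shut fingers; the grasp point (between the pads) lies 19 mm behind it (arm.tcp_to_grasp is the distance from the TCP to the grasp point, in mm); z points along the fingers, y is the line along which they close (so a half turn about z gives the same grasp; the last joint's range is limited). The gripper opens to 85 mm and grips with 20 to 120 N. Pads are 22 mm wide; open, the fingers measure 114 mm over their backs; the gripper's body (76 mm by 85 mm) begins 54 mm behind the grasp point. The pads swing forward as they close: fully open they stand 13 mm farther back than shut.
Start: joints at [-0.963, 0.385, 0.008, 0, -1.194, -0.259], TCP at [213.621, -587.337, 231.312] pointing down, gripper open.
Joint ranges: [-3.14, 3.14], [-1.21, 2.06], [-1.07, 1.41], [-3.16, 2.05], [-2.99, -0.16], [-3.1, 3.1]. Speed limits (rad/s): [2.79, 2.79, 3.14, 3.14, 3.14, 3.14].

INTERFACE

Orientations are given as a unit quaternion [x, y, z, w].
In Python, from bench import arm, get_image gives the robot as it stands.
- The arm moves only by the tool drive_tool, never from a script. Its argument "deltas" is a list of rows, each a list of 2 entries, a list of its own where there are three numbers: the shift along the tool's x, y, z in cm, then the turn, a rotation vector about the tool's x, y, z in degrees. In form: [[[x, y, z], [ax, ay, az]], ...]. A call has 1 to 12 rows; each row shifts and turns the commanded pose from where the row before left it, along the tool's axes as they then stand; what a row does not reach is not made up. A row lasts 1/10 s, in which the tool goes at most 50 mm and 8.59 degrees, less where a joint would pass 70% of its speed; a pose out of reach is approached as far as the arm can. A call with a gripper value outside its range is refused whole. "claw" is the finger opening in cm, from 0 to 8.54, set as the call begins (left out, the last holds). The fingers move at their own pace and stop on an object; the grip force is fixed at half the most. Time passes only in rows, so rows that do not move let the fingers close. It gives the time, the measured TCP pose, the force, the opening and the grip force at its end, in the units of the state.
- arm.read_state(): the state, without advancing time (a new reading comes with each control period).
- get_image(name): name is "scene" or "side" or "wrist"; returns a dict with "img" (384x512x3 uint8, red, green, blue), "fx", "fy", "cx", "cy" (pixels), "eye" and "orientation" of the camera in the world; the wrist camera has in their place "mount" (4x4, takes a point from camera to tool coordinates, whose origin is the TCP and whose axes are the flange's). Camera axes: x right, y down, z forward; pixel columns grow to the right and rows downward; lengths in mm; the calibration is good to about 2 mm. A picture is of the moment at which its call begins: read the wrist's pose just before it. There is no depth.
- arm.job_done(): hands the job in; it is judged then, once.
The state is a dict: "clock": time; "joints": joint angles; "joint_vel": joint speeds; "joint_efforts": joint torques, N m; "position": TCP position; "ee_rot": TCP orientation; "contact_force": force on the tool from outside, world axes, zero at the start; "wrist_torque": the same for the moment, N m; "gripper_width": finger opening in mm; "grasp_force": force on a finger pad.
Only numpy, scipy, OpenCV 4.12 (cv2) and the standard library are available. Lean on these libraries where they do the work, as an engineer would, in place of code of your own. Each camera call takes 0.05 s, during which the arm holds its last target. There are 200 camera calls.

## Working session

There is one attempt and no reset: what is moved stays moved. The work goes in short steps, Python scripts to look and compute and a tool call to move; the robot and the scene stay as the last step left them, time stands still between calls to the robot, and variables do not carry over. Pictures are saved under pics/ and viewed, at most 10 in all, crops included, and the job is handed in when it is done.

Besides the shell and the picture viewer there is one more tool, called after "Emit:" as name([rows], argument=value, ...), one row to a line, values as JSON. drive_tool: Moves the arm, as the interface text tells. Its arguments: {"type":"object","properties":{"deltas":{"type":"array"},"claw":{"type":"number"}},"required":["deltas"]}

```bash
mkdir -p pics
python3 - <<'E'
from bench import arm,get_image
import cv2,json,numpy as np
s=arm.read_state();print({k:s[k] for k in("clock","position","ee_rot","gripper_width","contact_force")})
for n in("scene","side"):
    d=get_image(n);cv2.imwrite(f"pics/{n}0.png",cv2.resize(d["img"][:,:,::-1],(800,600),interpolation=cv2.INTER_CUBIC))
    cv2.imwrite(f"pics/{n}0raw.png",d["img"][:,:,::-1])
    print(n,{k:np.array(v).tolist() for k,v in d.items() if k!="img"})
E
```

```text
{'clock': 0.0, 'position': array([ 213.43707765, -586.81372527,  230.2090616 ]), 'ee_rot': array([-1.73435101e-01,  9.84844702e-01,  1.06281321e-03, -2.22129241e-04]), 'gripper_width': 85.30703860751989, 'contact_force': array([-0.06300467,  0.61938346, -0.25311172])}
scene {'fx': 424.2797048505658, 'fy': 424.2797048505658, 'cx': 257.2189699281938, 'cy': 198.71743704887453, 'eye': [1385.2295485850295, 191.02179810048077, 770.7144683933655], 'orientation': [0.554236004263219, 0.720150222689414, -0.3242467763062797, -0.2628119791670727]}
side {'fx': 373.9269312941891, 'fy': 373.9269312941891, 'cx': 254.9700733540954, 'cy': 189.8832617659836, 'eye': [10.093346724537057, 555.054685958447, 625.5765632511776], 'orientation': [-0.34209989272038127, 0.8226129345705502, -0.41766169398248626, 0.17842178302441514]}
```

View pics/scene0.png

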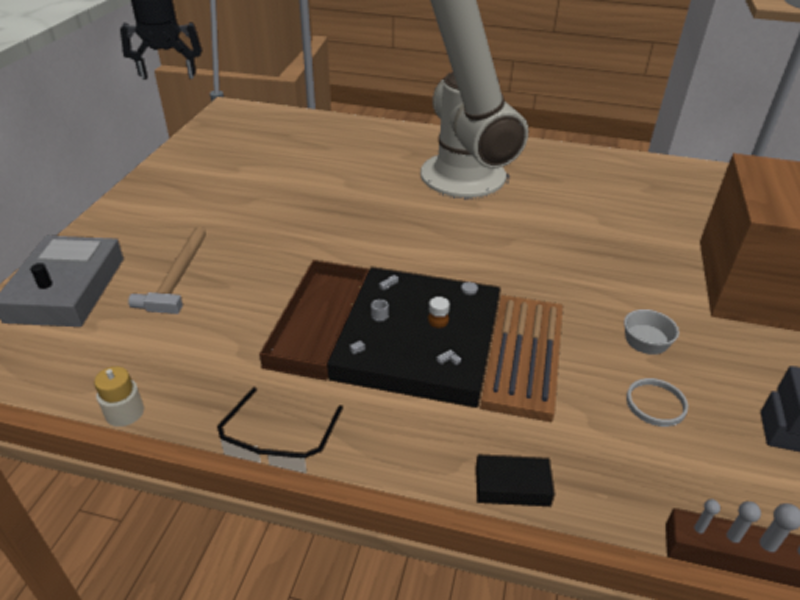

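View pics/side0.png

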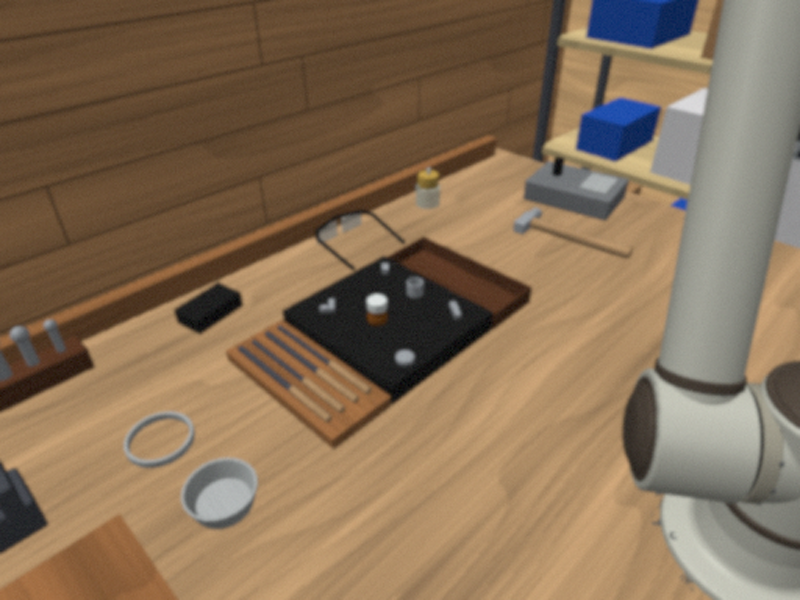

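The tray is on the board's -y side. In the scene view (800 px), the long bar is at (389,283), disc (470,288), short bar (357,348), angle (449,357), ring (380,310) and jar (439,305). I'll enlarge to get exact positions.

```bash
cat > h.py <<'E'
import numpy as np
from scipy.spatial.transform import Rotation as R
C={"scene":(424.2797,257.219,198.7174,[1385.2295,191.0218,770.7145],[0.554236004263219,0.720150222689414,-0.3242467763062797,-0.2628119791670727]),
"side":(373.9269,254.97,189.8833,[10.0933,555.0547,625.5766],[-0.34209989272038127,0.8226129345705502,-0.41766169398248626,0.17842178302441514])}
def ray(n,u,v,z):
    f,cx,cy,e,q=C[n];d=R.from_quat(q).apply([(u-cx)/f,(v-cy)/f,1]);e=np.array(e)
    return (e+d*(z-e[2])/d[2])[:2]
def proj(n,P):
    f,cx,cy,e,q=C[n];p=R.from_quat(q).inv().apply(np.atleast_2d(P)-e)
    return np.c_[p[:,0]/p[:,2]*f+cx,p[:,1]/p[:,2]*f+cy]
E
python3 - <<'E'
import cv2
for n,(x,y,w,h,k) in {"scene":(165,160,200,120,4),"side":(140,145,205,145,3.9)}.items():
    i=cv2.imread(f"pics/{n}0raw.png")[y:y+h,x:x+w]
    cv2.imwrite(f"pics/{n}crop.png",cv2.resize(i,None,fx=k,fy=k,interpolation=cv2.INTER_CUBIC))
E
```

```text
(no output)
```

View pics/scenecrop.png

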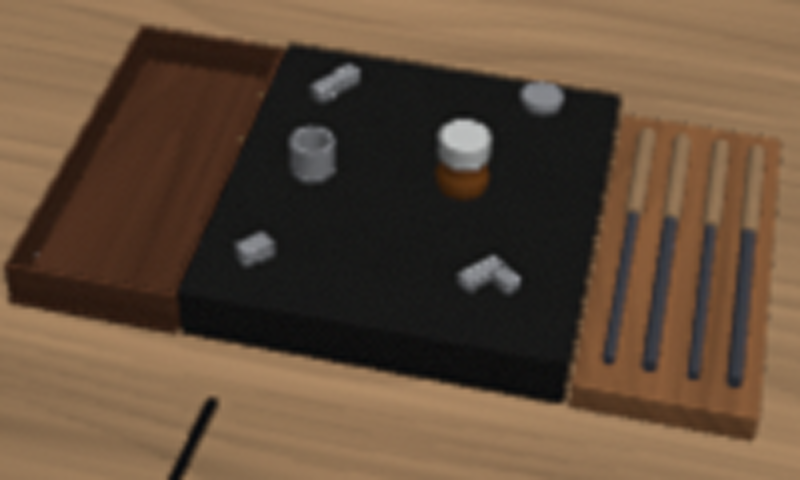

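View pics/sidecrop.png

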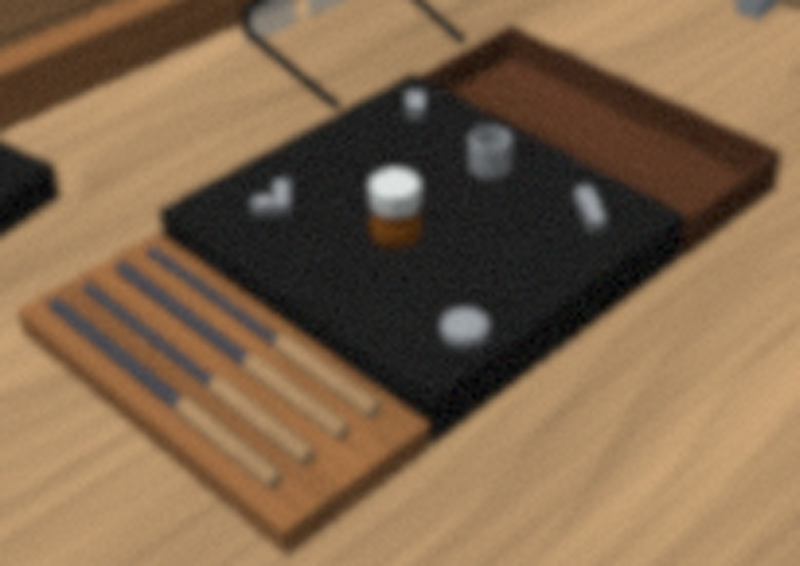

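Scene crop: board corners are (288,45), (620,97), (570,363) and (183,296). Object tops are long bar (336,79), disc (542,94), short bar (255,243), angle corner about (490,265), ring (313,140) and jar cap (465,133).

Side crop: board corners are (412,80), (680,225), (435,402) and (165,213). The same objects sit at (588,202), (465,322), (415,98), (278,195), (490,137) and (395,180).

Run:
```python
from h import *
off={"scene":(165,160,4),"side":(140,145,3.9)}
def w(n,p,z):
    x,y,k=off[n];return ray(n,(p[0]+.5)/k-.5+x,(p[1]+.5)/k-.5+y,z)
cs={"scene":[(288,45),(620,97),(570,363),(183,296)],"side":[(680,225),(435,402),(165,213),(412,80)]}
W={}
for n in cs: W[n]=np.array([w(n,p,40) for p in cs[n]]);print(n,W[n].round(1).tolist(),W[n].mean(0))
# corners order local: near(-x),-y ; -x,+y ; +x,+y ; +x,-y
L=np.array([(-130,-120),(-130,120),(130,120),(130,-120)])
A=(W["scene"]+W["side"])/2;c=A.mean(0);D=A-c
th=np.arctan2((L[:,0]*D[:,1]-L[:,1]*D[:,0]).sum(),(L*D).sum())
print("c",c,"yaw",th); Rm=np.array([[np.cos(th),-np.sin(th)],[np.sin(th),np.cos(th)]])
print((D@Rm).round(1).tolist())
O={"long":((336,77),(588,202),50),"disc":((542,94),(465,322),48),"short":((256,242),(415,96),50),
"ang_c":((492,262),(290,182),48),"angA":((463,274),(290,182),48),"angB":((518,280),(252,200),48),
"ringtop":((313,138),(490,137),64),"captop":((465,131),(395,178),82),"ringbot":((314,177),(490,175),40),"jarbot":((463,195),(397,243),40),
"l1":((315,88),(577,187),50),"l2":((356,70),(596,222),50)}
for k,(a,b,z) in O.items():
    p,q=w("scene",a,z),w("side",b,z);print(k,p.round(),q.round(),"local",((p-c)@Rm).round(1),((q-c)@Rm).round(1))
```

```text
scene [[455.2, -92.9], [450.1, 144.8], [704.8, 151.2], [712.8, -82.7]] [580.74012456  30.11072138]
side [[442.6, -76.1], [439.5, 149.6], [692.2, 153.6], [695.7, -75.0]] [567.51363637  38.02226222]
c [574.12688046  34.0664918 ] yaw 0.021418409583689447
[[-127.7, -115.9], [-126.9, 115.9], [126.9, 115.6], [127.7, -115.6]]
long [494. -47.] [493. -42.] local [-81.8 -79.2] [-82.6 -74.7]
disc [472.  93.] [469.  96.] local [-101.2   61.3] [-104.    64.4]
short [666. -51.] [667. -51.] local [ 90.2 -87.1] [ 90.7 -86.8]
ang_c [643.  92.] [651.  80.] local [69.7 56.7] [78.2 43.8]
angA [658.  77.] [651.  80.] local [84.3 41.4] [78.2 43.8]
angB [654. 110.] [654. 110.] local [81.2 74.6] [81.1 74.3]
ringtop [577. -40.] [577. -37.] local [  1.5 -73.9] [  1.4 -70.6]
captop [565.  57.] [570.  58.] local [-8.5 23.2] [-4.  23.8]
ringbot [588. -36.] [569. -29.] local [ 11.9 -70.6] [ -6.2 -62.7]
jarbot [579.  61.] [560.  67.] local [ 5.1 26.8] [-13.6  33.1]
l1 [510. -58.] [509. -50.] local [-66.3 -90.2] [-66.7 -82.4]
l2 [483. -36.] [475. -30.] local [-92.9 -67.7] [-100.   -61.8]
```

Emit:
drive_tool([
  [[0, 0, 0], [0, 0, -7.92]],
  [[0, 0, 0], [0, 0, -7.92]],
  [[0, 0, 0], [0, 0, -7.92]],
  [[0, 0, 0], [0, 0, -7.92]],
  [[0, 0, 0], [0, 0, -7.92]],
  [[0, 0, 0], [0, 0, -7.92]],
  [[0, 0, 0], [0, 0, -7.92]],
  [[0, 0, 0], [0, 0, -7.92]],
  [[0, 0, 0], [0, 0, -7.92]],
  [[0, 0, 0], [0, 0, 0]],
], claw=1.0)

```text
clock: 1.1
position: [213.5, -587.1, 230.7]
ee_rot: [0.715, -0.699, -0.001, -0.0]
contact_force: [-0.6, -0.5, 0.3]
gripper_width: 10.0
grasp_force: 0.0
```

```bash
cat > go.py <<'E'
from h import *
from bench import arm
import sys
c=np.array([574,33]);t=0.021;Rm=np.array([[np.cos(t),-np.sin(t)],[np.sin(t),np.cos(t)]])
s=arm.read_state();p=s["position"];r=R.from_quat(s["ee_rot"])
print("t",s["clock"],"local",((p[:2]-c)@Rm).round(1),"z",p[2].round(1),"F",s["contact_force"].round(1),"w",round(s["gripper_width"],1))
print("axes y,z",r.as_matrix()[:,1:].T.round(3).tolist())
for a in sys.argv[1:]:
    x,y,z=map(float,a.split(","))
    print(a,"delta cm",(r.inv().apply(np.r_[c+Rm@[x,y],z]-p)/10).round(2))
E
python3 go.py -- -82,-38,150 2>/dev/null || python3 go.py " -82,-38,150"
```

```text
t 1.1 local [-373.4 -612.4] z 230.7 F [-0.6 -0.5  0.3] w 10.0
axes y,z [[-1.0, -0.022, 0.0], [-0.0, 0.001, -1.0]]
t 1.1 local [-373.4 -612.4] z 230.7 F [-0.6 -0.5  0.3] w 10.0
axes y,z [[-1.0, -0.022, 0.0], [-0.0, 0.001, -1.0]]
 -82,-38,150 delta cm [-57.41 -29.19   8.12]
```

Emit:
drive_tool([
  [[-4, -2.03, 0.4], [0, 0, 0]],
  [[-4, -2.03, 0.4], [0, 0, 0]],
  [[-4, -2.03, 0.4], [0, 0, 0]],
  [[-4, -2.03, 0.4], [0, 0, 0]],
  [[-4, -2.03, 0.4], [0, 0, 0]],
  [[-4, -2.03, 0.4], [0, 0, 0]],
  [[-4, -2.03, 0.4], [0, 0, 0]],
  [[-4, -2.03, 0.4], [0, 0, 0]],
  [[-4, -2.03, 0.4], [0, 0, 0]],
  [[-4, -2.03, 0.4], [0, 0, 0]],
  [[-4, -2.03, 0.4], [0, 0, 0]],
  [[-4, -2.03, 0.4], [0, 0, 0]],
])

```text
clock: 2.3
position: [446.9, -100.2, 183.3]
ee_rot: [0.714, -0.7, 0.0, -0.0]
contact_force: [1.2, -1.3, -0.2]
gripper_width: 10.1
grasp_force: 0.0
```

Emit:
drive_tool([
  [[-3.5, -1.8, 0.8], [0, 0, 0]],
  [[-3.5, -1.8, 0.8], [0, 0, 0]],
  [[-2.4, -1.2, 0.8], [0, 0, 0]],
  [[0, 0, 0], [0, 0, 0]],
  [[0, 0, 0], [0, 0, 0]],
])

```text
clock: 2.8
position: [492.2, -6.8, 158.9]
ee_rot: [0.715, -0.7, -0.0, 0.001]
contact_force: [-0.1, -0.8, -1.0]
gripper_width: 10.0
grasp_force: 0.0
```

```bash
python3 go.py " -82,-38,44"
python3 - <<'E'
from bench import arm,get_image
import cv2,numpy as np
d=get_image("wrist");print(np.array(d["mount"]).round(3).tolist(),d["fx"],d["cx"],d["cy"])
cv2.imwrite("pics/w1.png",d["img"][:,:,::-1])
E
```

```text
t 2.8 local [-82.6 -38. ] z 158.9 F [-0.1 -0.8 -1. ] w 10.0
axes y,z [[-1.0, -0.021, 0.001], [-0.001, -0.0, -1.0]]
 -82,-38,44 delta cm [-1.000e-02 -8.000e-02  1.149e+01]
[[0.0, -0.945, -0.326, 85.124], [1.0, 0.0, 0.001, -0.037], [-0.001, -0.326, 0.945, -143.43], [0.0, 0.0, 0.0, 1.0]] 335.8409447333059 257.3285885138745 193.74146574737367
```

View pics/w1.png

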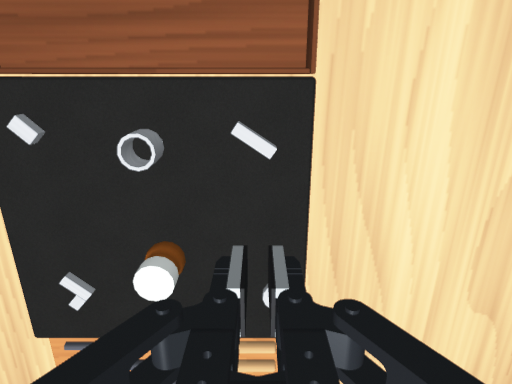

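The wrist view shows the long bar at (254,140), short bar (25,129), ring (140,150), tray-side board edge at row 76, and angle at about (76,290). The disc is partly hidden at (268,296).

```bash
cat >> h.py <<'E'
M=np.array([[0.0,-0.945,-0.326,85.124],[1.0,0,0.001,-0.037],[-0.001,-0.326,0.945,-143.43]])
def wray(u,v,z,p,q):
    r=R.from_quat(q);d=r.apply(M[:,:3]@[(u-257.33)/335.84,(v-193.74)/335.84,1]);e=r.apply(M[:,3])+p
    return (e+d*(z-e[2])/d[2])[:2]
E
python3 - <<'E'
from h import *
from bench import arm
s=arm.read_state();c=np.array([574,33]);t=0.021;Rm=np.array([[np.cos(t),-np.sin(t)],[np.sin(t),np.cos(t)]])
for k,u,v,z in [("long",254,139,50),("la",236,126,50),("lb",272,155,50),("short",22,126,50),("disc_left",263,296,48),("angA",65,278,48),("angB",74,306,48),("angC",91,290,48),("ringtop",148,144,64),("cap",155,280,82),("edgeL",30,76,40),("edgeR",310,77,40),("right",307,250,40),("leftedge",0,205,40),("bot",60,337,40)]:
    print(k,((wray(u,v,z,s["position"],s["ee_rot"])-c)@Rm).round(1))
E
```

```text
long [-80.6 -80.2]
la [-67.2 -89.9]
lb [-94.3 -67.9]
short [ 91.8 -90. ]
disc_left [-88.2  61. ]
angA [85.6 42.1]
angB [83.  71.4]
angC [64.8 54.4]
ringtop [ -4.9 -79.1]
cap [-5.  21.8]
edgeL [  84.5 -125.1]
edgeR [-122.1 -124.3]
right [-126.7   19.2]
leftedge [132.  -23.4]
bot [108.1 113.4]
```

Emit:
drive_tool([
  [[0, 0, 2.5], [0, 0, 0]],
  [[0, 0, 2.5], [0, 0, 0]],
  [[0, 0, 2.5], [0, 0, 0]],
  [[0, 0, 2], [0, 0, 0]],
  [[0, 0, 1.2], [0, 0, 0]],
  [[0, 0, 0.6], [0, 0, 0]],
  [[0, 0, 0], [0, 0, 0]],
  [[0, 0, 0], [0, 0, 0]],
])

```text
clock: 3.65
position: [492.9, -7.4, 47.1]
ee_rot: [0.715, -0.7, 0.0, -0.001]
contact_force: [0.1, 0.1, 0.2]
gripper_width: 10.2
grasp_force: 0.0
```

Emit:
drive_tool([
  [[0.5, 0, 0], [0, 0, 0]],
  [[0.8, 0, 0], [0, 0, 0]],
  [[0.8, 0, 0], [0, 0, 0]],
  [[0.8, 0, 0], [0, 0, 0]],
  [[0.8, 0, 0], [0, 0, 0]],
  [[0.8, 0, 0], [0, 0, 0]],
  [[0.8, 0, 0], [0, 0, 0]],
  [[0.8, 0, 0], [0, 0, 0]],
  [[0.8, 0, 0], [0, 0, 0]],
  [[0.8, 0, 0], [0, 0, 0]],
  [[0.8, 0, 0], [0, 0, 0]],
  [[0.8, 0, 0], [0, 0, 0]],
])

```text
clock: 4.85
position: [494.5, -100.7, 46.3]
ee_rot: [0.715, -0.699, -0.0, 0.0]
contact_force: [-0.6, -0.2, -0.4]
gripper_width: 10.0
grasp_force: 0.0
```

Emit:
drive_tool([
  [[0.8, 0, 0], [0, 0, 0]],
  [[0.2, 0, 0], [0, 0, 0]],
  [[0, 0, 0], [0, 0, 0]],
  [[0, 0, 0], [0, 0, 0]],
])

```text
clock: 5.25
position: [494.7, -110.0, 46.3]
ee_rot: [0.715, -0.699, -0.0, -0.0]
contact_force: [-0.2, -0.3, 0.0]
gripper_width: 9.8
grasp_force: 0.0
```

```bash
python3 go.py " -102,102,44" "91,-55,44" "77,100,44"
python3 - <<'E'
from bench import get_image
import cv2
d=get_image("wrist");cv2.imwrite("pics/w2.png",d["img"][:,:,::-1])
E
```

```text
t 5.25 local [ -82.3 -141.3] z 46.3 F [-0.2 -0.3  0. ] w 9.8
axes y,z [[-1.0, -0.022, 0.0], [-0.0, 0.0, -1.0]]
 -102,102,44 delta cm [-24.33   1.95   0.23]
91,-55,44 delta cm [ -8.61 -17.33   0.23]
77,100,44 delta cm [-24.11 -15.95   0.23]
```

View pics/w2.png

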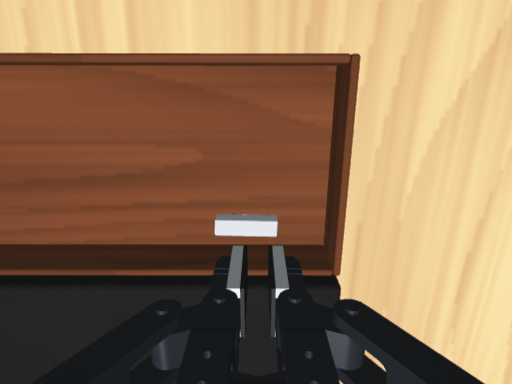

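The long bar is in the tray at (246,225). Short bar next.

Emit:
drive_tool([
  [[0, 0, -2.5], [0, 0, 0]],
  [[0, 0, -2.5], [0, 0, 0]],
  [[0, -3.46, 0], [0, 0, 0]],
  [[0, -3.46, 0], [0, 0, 0]],
  [[-2, -3.46, 0], [0, 0, 0]],
  [[-3.3, -3.46, 0], [0, 0, 0]],
  [[-3.3, -3.46, 0], [0, 0, 0]],
  [[0, 0, 1.5], [0, 0, 0]],
  [[0, 0, 1.5], [0, 0, 0]],
  [[0, 0, 1.4], [0, 0, 0]],
  [[0, 0, 0.8], [0, 0, 0]],
  [[0, 0, 0], [0, 0, 0]],
])

```text
clock: 6.5
position: [664.1, -21.2, 42.5]
ee_rot: [0.714, -0.7, -0.001, 0.002]
contact_force: [0.8, 0.4, -0.3]
gripper_width: 10.0
grasp_force: 0.0
```

Emit:
drive_tool([
  [[0.5, 0, 0], [0, 0, 0]],
  [[0.8, 0, 0], [0, 0, 0]],
  [[0.8, 0, 0], [0, 0, 0]],
  [[0.8, 0, 0], [0, 0, 0]],
  [[0.8, 0, 0], [0, 0, 0]],
  [[0.8, 0, 0], [0, 0, 0]],
  [[0.8, 0, 0], [0, 0, 0]],
  [[0.8, 0, 0], [0, 0, 0]],
  [[0.8, 0, 0], [0, 0, 0]],
  [[0.8, 0, 0], [0, 0, 0]],
  [[0.8, 0, 0], [0, 0, 0]],
  [[0, 0, 0], [0, 0, 0]],
])

```text
clock: 7.7
position: [667.6, -106.4, 44.2]
ee_rot: [0.714, -0.7, 0.0, 0.0]
contact_force: [-0.1, 0.0, 0.5]
gripper_width: 9.8
grasp_force: 0.0
```

```bash
python3 go.py "77,102,44"
python3 - <<'E'
from bench import get_image
import cv2
d=get_image("wrist");cv2.imwrite("pics/w3.png",d["img"][:,:,::-1])
E
```

```text
t 7.7 local [  90.7 -141.3] z 44.2 F [-0.1  0.   0.5] w 9.8
axes y,z [[-1.0, -0.021, 0.0], [-0.0, -0.0, -1.0]]
77,102,44 delta cm [-2.433e+01  1.370e+00  2.000e-02]
```

View pics/w3.png

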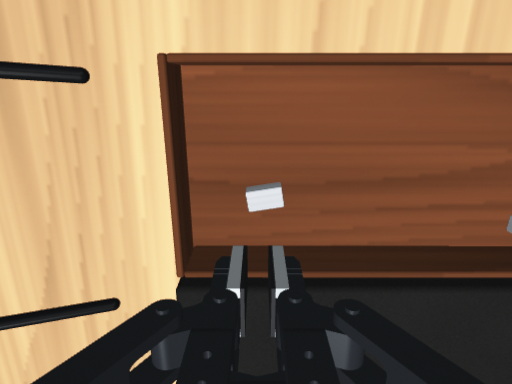

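The short bar is in the tray at (265,197). Angle next.

Emit:
drive_tool([
  [[0, 0, -2.5], [0, 0, 0]],
  [[0, 0, -2.5], [0, 0, 0]],
  [[-4, 0.24, 0], [0, 0, 0]],
  [[-4, 0.24, 0], [0, 0, 0]],
  [[-4, 0.24, 0], [0, 0, 0]],
  [[-4, 0.24, 0], [0, 0, 0]],
  [[-4, 0.24, 0], [0, 0, 0]],
  [[-4.3, 0.2, 0], [0, 0, 0]],
  [[0, 0, 2], [0, 0, 0]],
  [[0, 0, 2], [0, 0, 0]],
  [[0, 0, 1], [0, 0, 0]],
  [[0, 0, 0], [0, 0, 0]],
])

```text
clock: 8.95
position: [647.2, 137.2, 42.5]
ee_rot: [0.715, -0.699, -0.001, 0.002]
contact_force: [-0.3, -0.1, 0.9]
gripper_width: 10.2
grasp_force: 0.0
```

Emit:
drive_tool([
  [[0.5, 0, 0], [0, 0, 0]],
  [[1, 0, 0], [0, 0, 0]],
  [[1, 0, 0], [0, 0, 0]],
  [[1, 0, 0], [0, 0, 0]],
  [[1, 0, 0], [0, 0, 0]],
  [[1, 0, 0], [0, 0, 0]],
  [[1, 0, 0], [0, 0, 0]],
  [[1, 0, 0], [0, 0, 0]],
  [[1, 0, 0], [0, 0, 0]],
  [[1, 0, 0], [0, 0, 0]],
  [[1, 0, 0], [0, 0, 0]],
  [[1, 0, 0], [0, 0, 0]],
])

```text
clock: 10.15
position: [650.8, 21.7, 44.3]
ee_rot: [0.715, -0.699, -0.0, 0.0]
contact_force: [-1.0, 0.0, 0.6]
gripper_width: 9.7
grasp_force: 0.1
```

```bash
python3 go.py "77,-141,44"
python3 - <<'E'
from bench import get_image
import cv2
d=get_image("wrist");cv2.imwrite("pics/w4.png",d["img"][:,:,::-1])
E
```

```text
t 10.15 local [ 76.6 -12.9] z 44.3 F [-1.   0.   0.6] w 9.7
axes y,z [[-1.0, -0.022, 0.0], [-0.0, -0.0, -1.0]]
77,-141,44 delta cm [12.81 -0.03  0.03]
```

View pics/w4.png

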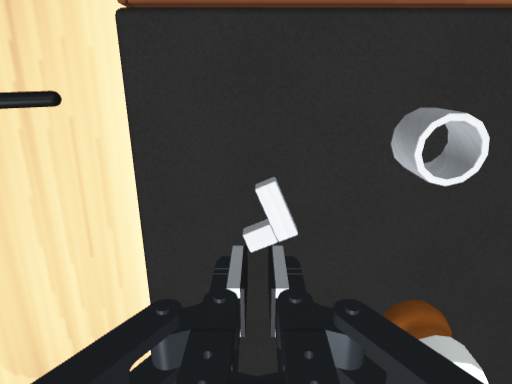

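The angle is riding centred in front of the tips at (270,215), with the ring and jar clear. I'll carry on over the edge.

Emit:
drive_tool([
  [[1, 0, 0], [0, 0, 0]],
  [[1, 0, 0], [0, 0, 0]],
  [[1, 0, 0], [0, 0, 0]],
  [[1, 0, 0], [0, 0, 0]],
  [[1, 0, 0], [0, 0, 0]],
  [[1, 0, 0], [0, 0, 0]],
  [[1, 0, 0], [0, 0, 0]],
  [[1, 0, 0], [0, 0, 0]],
  [[1, 0, 0], [0, 0, 0]],
  [[1, 0, 0], [0, 0, 0]],
  [[1, 0, 0], [0, 0, 0]],
  [[0.9, 0, 0], [0, 0, 0]],
])

```text
clock: 11.4
position: [653.5, -97.5, 44.3]
ee_rot: [0.715, -0.699, -0.0, 0.0]
contact_force: [0.5, 0.3, 0.5]
gripper_width: 10.5
grasp_force: 0.0
```

Emit:
drive_tool([
  [[0.9, 0, 0], [0, 0, 0]],
  [[0, 0, 0], [0, 0, 0]],
  [[0, 0, -3], [0, 0, 0]],
  [[0, 0, -3], [0, 0, 0]],
  [[0, 0, 0], [0, 0, 0]],
])

```text
clock: 11.9
position: [656.9, -105.5, 109.6]
ee_rot: [0.715, -0.699, 0.004, -0.003]
contact_force: [1.8, 0.4, -0.2]
gripper_width: 9.7
grasp_force: 0.0
```

```bash
python3 go.py " -102,102,44"
```

```text
t 11.9 local [  80.  -140.2] z 109.6 F [ 1.8  0.4 -0.2] w 9.7
axes y,z [[-1.0, -0.023, -0.01], [0.01, -0.001, -1.0]]
 -102,102,44 delta cm [-24.27  18.2    6.36]
```

Emit:
drive_tool([
  [[0, 3.6, 0], [0, 0, 0]],
  [[0, 3.6, 0], [0, 0, 0]],
  [[0, 3.6, 0], [0, 0, 0]],
  [[0, 3.6, 0], [0, 0, 0]],
  [[0, 3.5, 0], [0, 0, 0]],
  [[-4, 0, 0], [0, 0, 0]],
  [[-4, 0, 0], [0, 0, 0]],
  [[-4, 0, 0], [0, 0, 0]],
  [[-4, 0, 0], [0, 0, 0]],
  [[-4, 0, 0], [0, 0, 0]],
  [[-4.3, 0, 0], [0, 0, 0]],
  [[0, 0, 0], [0, 0, 0]],
])

```text
clock: 13.1
position: [470.1, 138.0, 104.6]
ee_rot: [0.717, -0.697, 0.0, -0.001]
contact_force: [0.5, 0.0, -0.1]
gripper_width: 10.3
grasp_force: 0.0
```

Emit:
drive_tool([
  [[0, 0, 2], [0, 0, 0]],
  [[0, 0, 2], [0, 0, 0]],
  [[0, 0, 1.4], [0, 0, 0]],
  [[0, 0, 0.6], [0, 0, 0]],
  [[0, 0, 0], [0, 0, 0]],
  [[0, 0, 0], [0, 0, 0]],
])

```text
clock: 13.7
position: [469.8, 133.6, 44.8]
ee_rot: [0.715, -0.699, 0.0, -0.0]
contact_force: [0.1, 0.2, -0.1]
gripper_width: 10.0
grasp_force: 0.0
```

```bash
python3 go.py " -102,102,44" " -102,-141,44"
```

```text
t 13.7 local [-102.1  102.7] z 44.8 F [ 0.1  0.2 -0.1] w 10.0
axes y,z [[-1.0, -0.022, -0.001], [0.001, 0.0, -1.0]]
 -102,102,44 delta cm [ 0.07 -0.01  0.08]
 -102,-141,44 delta cm [2.437e+01 2.000e-02 7.000e-02]
```

Emit:
drive_tool([
  [[0.5, 0, 0.05], [0, 0, 0]],
  [[1, 0, 0], [0, 0, 0]],
  [[1, 0, 0], [0, 0, 0]],
  [[1, 0, 0], [0, 0, 0]],
  [[1, 0, 0], [0, 0, 0]],
  [[1, 0, 0], [0, 0, 0]],
  [[1, 0, 0], [0, 0, 0]],
  [[1, 0, 0], [0, 0, 0]],
  [[1, 0, 0], [0, 0, 0]],
  [[1, 0, 0], [0, 0, 0]],
  [[1, 0, 0], [0, 0, 0]],
  [[1, 0, 0], [0, 0, 0]],
])

```text
clock: 14.9
position: [471.9, 17.7, 43.8]
ee_rot: [0.715, -0.699, -0.0, 0.0]
contact_force: [0.5, 0.1, 1.2]
gripper_width: 9.9
grasp_force: 0.2
```

Emit:
drive_tool([
  [[1, 0, 0], [0, 0, 0]],
  [[1, 0, 0], [0, 0, 0]],
  [[1, 0, 0], [0, 0, 0]],
  [[1, 0, 0], [0, 0, 0]],
  [[1, 0, 0], [0, 0, 0]],
  [[1, 0, 0], [0, 0, 0]],
  [[1, 0, 0], [0, 0, 0]],
  [[1, 0, 0], [0, 0, 0]],
  [[1, 0, 0], [0, 0, 0]],
  [[1, 0, 0], [0, 0, 0]],
  [[1, 0, 0], [0, 0, 0]],
  [[1, 0, 0], [0, 0, 0]],
])

```text
clock: 16.1
position: [474.5, -102.3, 43.8]
ee_rot: [0.715, -0.699, -0.0, 0.0]
contact_force: [-0.2, 0.0, 0.5]
gripper_width: 10.2
grasp_force: 0.0
```

Emit:
drive_tool([
  [[0.9, 0, 0], [0, 0, 0]],
  [[0, 0, 0], [0, 0, 0]],
  [[0, 0, -3], [0, 0, 0]],
  [[0, 0, -4], [0, 0, 0]],
  [[0, 0, -4], [0, 0, 0]],
  [[0, 0, -4], [0, 0, 0]],
  [[0, -3, -3], [0, 0, 0]],
  [[0, -3, 0], [0, 0, 0]],
  [[0, -3, 0], [0, 0, 0]],
  [[0, 0, 0], [0, 0, 0]],
  [[0, 0, 0], [0, 0, 0]],
])

```text
clock: 17.2
position: [564.4, -108.2, 222.9]
ee_rot: [0.715, -0.699, -0.001, 0.001]
contact_force: [-0.8, -0.3, -0.8]
gripper_width: 9.8
grasp_force: 0.0
```

```bash
python3 go.py
python3 - <<'E'
from bench import get_image
import cv2
d=get_image("wrist");cv2.imwrite("pics/w5.png",d["img"][:,:,::-1])
d=get_image("scene");cv2.imwrite("pics/s5.png",cv2.resize(d["img"][130:290,130:340,::-1],None,fx=3.7,fy=3.7,interpolation=cv2.INTER_CUBIC))
E
```

```text
t 17.2 local [ -12.5 -141. ] z 222.9 F [-0.8 -0.3 -0.8] w 9.8
axes y,z [[-1.0, -0.022, 0.002], [-0.002, 0.0, -1.0]]
```

View pics/w5.png

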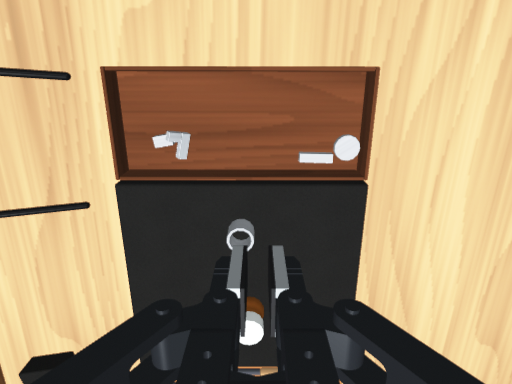

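View pics/s5.png

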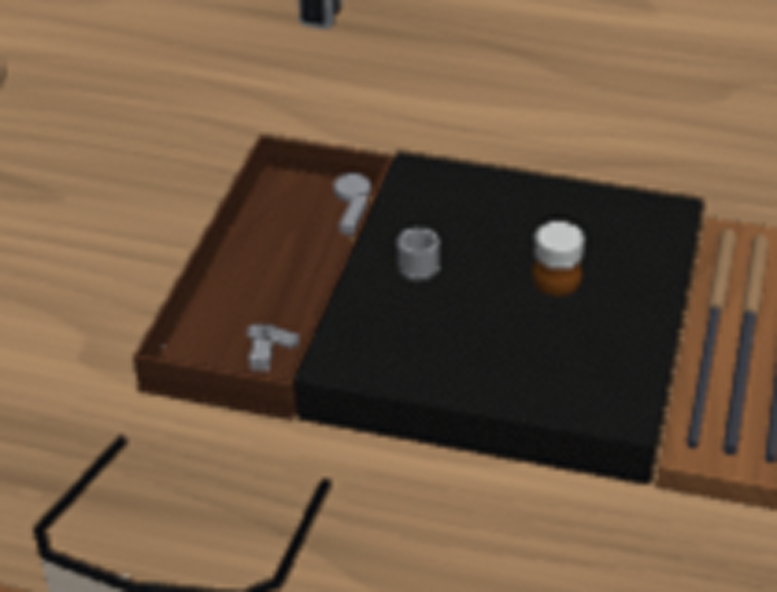

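All four offcuts are in the tray: in the wrist view the angle and short bar are at (175,142), the long bar at (316,158) and the disc at (347,148). The ring and jar still stand where they were.

```bash
python3 -c "
from bench import arm
print(arm.job_done())"
```

```text
the job is handed in; nothing more can be done
None
```

All four offcuts were pushed off the board into the scrap tray, the jar and ring still stand where they were, and the job was handed in at about 17 s.

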